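Refit the sump cover of a downdraft sampling station

ROBOT

A 7-joint arm with a two-finger parallel gripper is mounted at the origin on the work surface. World frame = base frame: x ahead of the robot, y to its left, z up, the work surface at z = 0. Lengths are in m, angles in rad, forces in N, time in s.
With the tool pointing down it reaches from about 0.4 to 0.85 m from the base axis. Payload 4.5 kg.
Tool frame: the origin (TCP) lies midway between the tips of the shut fingers; the grasp point (between the pads) lies 19 mm behind it; z points along the fingers, y is the line along which they close (so a half turn about z gives the same grasp; the last joint's range is limited). The gripper opens to 88 mm and grips with 3 to 60 N. Pads are 18 mm wide; open, the fingers measure 123 mm over their backs; the gripper's body (75 mm by 187 mm) begins 45 mm behind the grasp point.
Start: joints at [1.206, 0.689, -0.195, 1.565, 0.157, 0.902, -0.215], TCP at [0.243, -0.576, 0.239] pointing down, gripper open.
Joint ranges: [-3.01, 3.01], [-0.46, 2.08], [-1.47, 1.51], [0.13, 2.56], [-1, 4.14], [0.04, 2.09], [-2.66, 2.66]. Speed limits (rad/s): [2.57, 2.57, 3.14, 3.14, 3.14, 3.14, 3.14].

INTERFACE

Orientations are given as a unit quaternion [x, y, z, w].
In Python, from plant import r gives the robot as it stands.
- The arm moves only by the tool carry_out, never from a script. Its argument "plan" is a list of rows, each an object with "rot": the turn, a rotation vector about the tool's x, y, z in rad, a list of three; "xyz": the shift along the tool's x, y, z in m, a list of three; "grip": the closure in counts, from 0 (fully open) to 255 (shut). In form: [{"rot": [wx, wy, wz], "xyz": [dx, dy, dz], "grip": grip}, ...]. A call has 1 to 8 rows; each row is the pose to reach, as a shift and turn from the pose commanded when the call began, along the tool's axes at that moment; what a row does not reach only later rows make up. A row lasts 1/12 s, in which the tool goes at most 41.7 mm and 7.16 degrees, less where a joint would pass 70% of its speed; a pose out of reach is approached as far as the arm can. A call with a gripper value outside its range is refused whole. The fingers move at their own pace and stop on an object; "squeeze" is the grip in N (left out, the last holds). Time passes only in rows, so rows that repeat a pose let the fingers close. It gives the time, the measured TCP pose, the force, the opening and the grip force at its end, in the units of the state.
- r.get_state(): the state, without advancing time (a new reading comes with each control period).
- r.snapshot(name): name is "scene" or "top" or "wrist"; returns the picture (420x560x3 uint8, red, green, blue); there is no depth.
- r.camera_params(name): a dict with "fx", "fy", "cx", "cy" (pixels), "position" and "attitude" of the camera in the world; the wrist camera has in their place "hand_eye" (4x4, takes a point from camera to tool coordinates, whose origin is the TCP and whose axes are the flange's). Camera axes: x right, y down, z forward; pixel columns grow to the right and rows downward; lengths in m; the calibration is good to about 2 mm. A picture is of the moment at which its call begins: read the wrist's pose just before it. camera_params takes no time and is no camera call.
- r.finish_job(): hands the job in; it is judged then, once.
The state is a dict: "clock": time; "q": joint angles; "qd": joint speeds; "joint_torque": joint torques, N m; "tool_pos": TCP position; "eef_rot": TCP orientation; "contact_force": force on the tool from outside, world axes, zero at the start; "moment": the same for the moment, N m; "opening": opening from 0.0 (shut) to 1.0 (fully open); "finger_force": force on a finger pad.
Only numpy, scipy, OpenCV 4.12 (cv2) and the standard library are available. Lean on these libraries where they do the work, as an engineer would, in place of code of your own. Each camera call takes 0.05 s, during which the arm holds its last target. There are 200 camera calls.

TASK

The cover panel of the sampling station's sump has been taken out for cleaning and lies on the bench. Take it by its handle, bring it in with its front edge raised and feel its tongue fully home into the groove under the rear lip, then lower it and press its front edge down gently until both roller catches have clicked over it and it lies flat and locked in the bay. Do not knock, slam or force the panel against the station, let go of everything at the end and leave the other things where they are.

Things in the scene. Friction and masses are not known exactly. Their poses are not given: they have to be found in the camera images.
- handle (a point): Centre of the panel's lift handle: a straight flat bar 8 mm thick (x), 110 mm long (y), 20 mm tall (z) on 8 mm posts at its ends (inner faces at y = -47 and +47 mm). It is 40 mm above the panel's underside, 32 mm above its upper face, near the balance point. Axes: x in the panel's plane from front edge to tongue, y along the handle, z out of the upper face.
- panel: The cover panel, a flat stainless plate, 0.3 to 0.6 kg, lying face up on the bench. Origin at its underside below the handle's centre; axes as the handle's. The plate is 200 mm wide (y) and 8 mm thick from x = -74 to +70 mm. Its front flange, 4 mm thick, flush with the underside, goes on to x = -86 mm.
- tongue (a point): Middle of the tongue's end edge, at the underside: 90 mm in +x of the handle's centre and 40 mm below it. The tongue is the panel's thin rear edge, 4 mm thick, flush with the underside, 200 mm wide, 20 mm long (x = +70 to +90 mm of the panel). Axes as the handle's.
- station: The downdraft sampling station: white housing fixed to the bench, 344 mm deep (x, its back at +x), 520 mm wide (y), deck 103 mm high, with a 125 mm high upstand at the back. Origin at the centre of its underside. Its +y half is a fixed perforated deck on which things stand; its -y half is the open sump bay, edged by a stainless drop-in frame.
- bay (a point): Nominal middle of the groove's mouth: front edge of the rear lip at ledge level. Axes: x into the groove, y along it, z up. The frame with groove, ledges, rims and catches stands on slots and levelling screws: all of it sits up to 10 mm off along x and up to 5 mm off in height (level, y true, fixed): find it by feel. Groove: 7.5 mm from ledge up to lip, 16 mm deep to its solid back, 208 mm wide.
- ledge (a point): Point on the rear ledge 20 mm out of the groove's mouth (nominal, axes as the bay's). The lip is 4 mm thick. The ledge is level with the groove's floor and runs 44 mm out of its mouth, so the tongue can be set down on it and slid in. The tongue reaches the groove's back only with the front edge raised and the panel tilted less than about 0.2 rad; at 0.18 rad it goes in freely.
- front_rim (a point): Middle of the front rim's inner face at ledge level, 163 mm from the groove's mouth (nominal, axes as the bay's). Rims stand 17 mm above the ledge; side rims' inner faces at y = -104 and +104 mm. With the tongue home the front flange clears this rim by 3 mm; seated, the underside lies on the ledges, a soft 3 mm rubber seal on the front ledge squeezed flat.
- catches (a point): Point midway between the two catches: white sprung rollers 14 mm across in the front rim, at y = -65 and +65 mm, 9 mm above the ledge, sticking out 5 mm into the bay (nominal, axes as the bay's). The lowered panel first rests on them, its front edge about 14 mm up (0.08 rad); 5 to 12 N pressed down near the front edge takes it past them to the ledge.
- jar: Specimen jar, 60 mm across, 85 mm tall, on the fixed deck; origin under its centre.
- dish: Lidded culture dish, 92 mm across, 19 mm tall, on the fixed deck; origin under its centre.
- instruments: Small steel instrument tray 70 x 150 x 28 mm on the fixed deck; origin under its centre.
- wash_bottle: White bottle with red cap, 64 mm across, 170 mm tall, on the bench; origin under its centre.
- reagent: Amber bottle with blue cap, 60 mm across, 120 mm tall, on the bench; origin under its centre.
- tube_rack: White tube rack with tubes, 70 x 200 mm, 98 mm tall, on the bench; origin under its centre.
- tip_box: Grey box with blue lid, 86 x 124 x 70 mm, on the bench; origin under its centre.

How it is judged:
On the way:
1. the tongue is down on the ledge and into the groove while the front edge is raised (x of tongue in the frame of bay between 0.0045 and 0.028 m and z of tongue in the frame of bay between -0.007 and 0.009 m and angle between panel's own z axis and vertical above 0.1 rad), for 0.1 s.
At the end, for the whole second after the job is handed in: The panel lies still in the bay, within 8 mm of its middle along y, tongue in the groove under the lip, flat to within 0.018 rad and its underside within 6.5 mm of the nominal ledge height: it can lie so only with the tongue in the groove and both catches over its front flange (x of tongue in the frame of bay between 0.0015 and 0.028 m and y of tongue in the frame of bay between -0.008 and 0.008 m and z of tongue in the frame of bay between -0.0065 and 0.0065 m and angle between panel's own z axis and vertical below 0.018 rad and angle between the x axis of panel and the x axis of station, either way round below 0.06 rad and linear speed of panel below 0.01 m/s); the robot touches nothing.
It fails at once if the panel is knocked, dropped or forced against the station while still angled (contact forces over 25 N) (angle between panel's own z axis and vertical above 0.05 rad and contact force between panel and station above 25 N).
It fails at once if the panel is slammed or pressed too hard into the station (contact forces over 60 N in all, its catches' clamping included) (contact force between panel and station above 60 N).
It fails at once if a bystander is disturbed (moved by more than 25 mm) (distance of any of jar, dish, instruments, wash_bottle, reagent, tube_rack, tip_box from where it was at the start of the episode above 0.025 m).
It also fails if it takes over 67 s, if anything falls off the work surface, if the arm or the gripper's body presses on something with over 40 N, if the wrist force passes 120 N, or if a joint passes its speed limit or range.

## Working session

There is one attempt and no reset: what is moved stays moved. The work goes in short steps, Python scripts to look and compute and a tool call to move; the robot and the scene stay as the last step left them, time stands still between calls to the robot, and variables do not carry over. Pictures are saved under pics/ and viewed, at most 10 in all, crops included, and the job is handed in when it is done.

Besides the shell and the picture viewer there is one more tool, called as name(argument=value, ...), one argument or row to a line, values as JSON. carry_out: Moves the arm, as the interface text tells. Its arguments: {"type":"object","properties":{"plan":{"type":"array"},"squeeze":{"type":"number"}},"required":["plan"]}

```bash
ls; mkdir -p pics; python3 - <<'E'
from plant import r
import cv2
for n in ("scene","top"):
    cv2.imwrite(f"pics/{n}0.png",r.snapshot(n)[:,:,::-1]); print(n,r.camera_params(n))
print(r.camera_params("wrist")); print(r.get_state())
E
```

```text
pics
scene {'fx': 516.5461716918071, 'fy': 516.5461716918071, 'cx': 278.0643217480627, 'cy': 210.01179302876568, 'position': array([1.4126523 , 0.87594569, 1.50243012]), 'attitude': array([ 0.34133443,  0.87262862, -0.32650028, -0.12412762])}
top {'fx': 415.5124413285208, 'fy': 415.5124413285208, 'cx': 290.060666009717, 'cy': 209.40001529078916, 'position': array([ 0.35765341, -0.0407029 ,  1.31484212]), 'attitude': array([-0.69370742,  0.7137659 , -0.06006665,  0.07550005])}
{'fx': 324.3627845127574, 'fy': 324.3627845127574, 'cx': 277.5741342805611, 'cy': 209.47137297722952, 'hand_eye': array([[ 1.58282443e-04, -9.64575198e-01, -2.63808002e-01,
         6.72605420e-02],
       [ 9.99999840e-01,  9.33030320e-06,  5.65876081e-04,
        -2.53923142e-04],
       [-5.43368625e-04, -2.63808049e-01,  9.64575045e-01,
        -1.46529701e-01],
       [ 0.00000000e+00,  0.00000000e+00,  0.00000000e+00,
         1.00000000e+00]])}
{'clock': 0.1, 'q': array([ 1.20579497,  0.68985875, -0.19451694,  1.56620292,  0.15730653,
        0.90248736, -0.2150753 ]), 'qd': array([-0.00082048, -0.00198591, -0.00040599, -0.00217881, -0.00010515,
       -0.00137343,  0.0011672 ]), 'joint_torque': array([-2.56013402e-03, -5.28494096e+01, -1.27156980e+00, -1.53836578e+01,
       -5.26266382e-02,  1.94705193e-03,  3.29180727e-05]), 'tool_pos': array([ 0.24244434, -0.57547357,  0.23802585]), 'eef_rot': array([ 9.80175454e-01,  1.98129923e-01, -2.14637377e-04, -7.52877088e-04]), 'contact_force': array([ 0.16180754,  0.28365789, -0.69601566]), 'moment': array([ 0.04364655,  0.00126871, -0.07554634]), 'finger_force': 0.0, 'opening': 0.9988865781052054}
```

View pics/scene0.png

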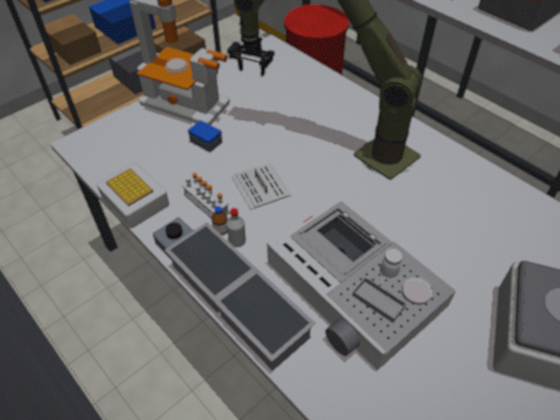

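View pics/top0.png

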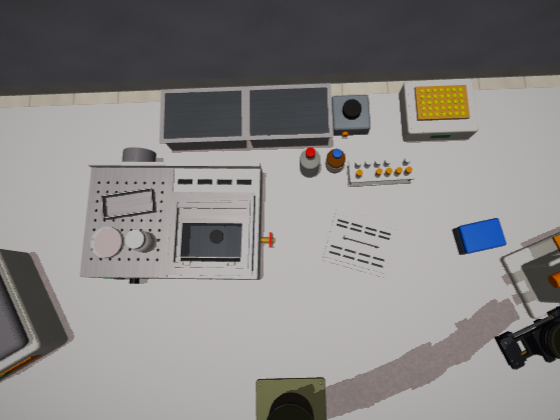

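The top view shows the panel at about (360,242) and the station centred near (172,222), with its bay at (215,235). I'll enlarge both for detail.

```bash
cat > h.py <<'E'
from plant import r
import numpy as np, cv2
from scipy.spatial.transform import Rotation as R
def cam(n):
    p=r.camera_params(n); K=(p['fx'],p['fy'],p['cx'],p['cy'])
    if n=='wrist':
        s=r.get_state(); A=R.from_quat(s['eef_rot']).as_matrix(); H=p['hand_eye']
        return K,A@H[:3,:3],s['tool_pos']+A@H[:3,3]
    return K,R.from_quat(p['attitude']).as_matrix(),p['position']
def ray(c,u,v,z):
    K,A,o=c; d=A@np.array([(u-K[2])/K[0],(v-K[3])/K[1],1]); return o+d*(z-o[2])/d[2]
def proj(c,P):
    K,A,o=c; x=A.T@(np.array(P)-o); return np.array([K[0]*x[0]/x[2]+K[2],K[1]*x[1]/x[2]+K[3]])
E
python3 - <<'E'
from h import *
im=cv2.imread('pics/top0.png'); c=cam('top')
a=cv2.resize(im[195:285,310:410],(660,594),interpolation=cv2.INTER_CUBIC)
cv2.imwrite('pics/a.png',a)
b=cv2.resize(im[150:290,75:285],(795,530),interpolation=cv2.INTER_CUBIC)
cv2.imwrite('pics/b.png',b)
E
```

```text
(no output)
```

View pics/a.png

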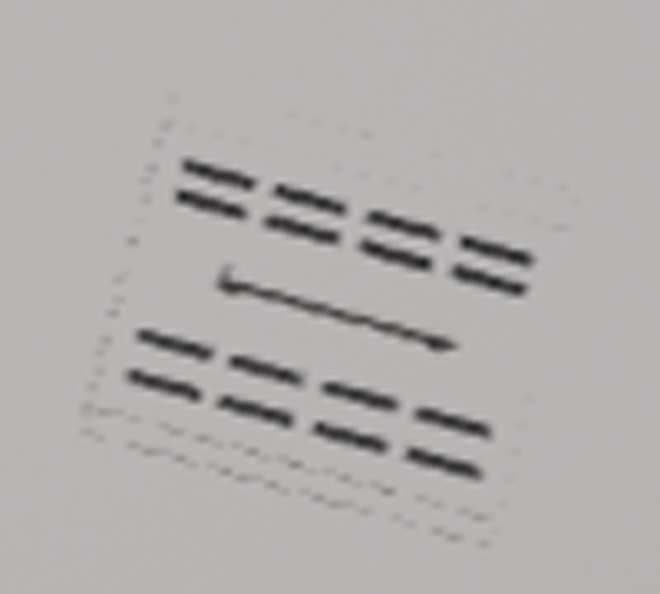

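View pics/b.png

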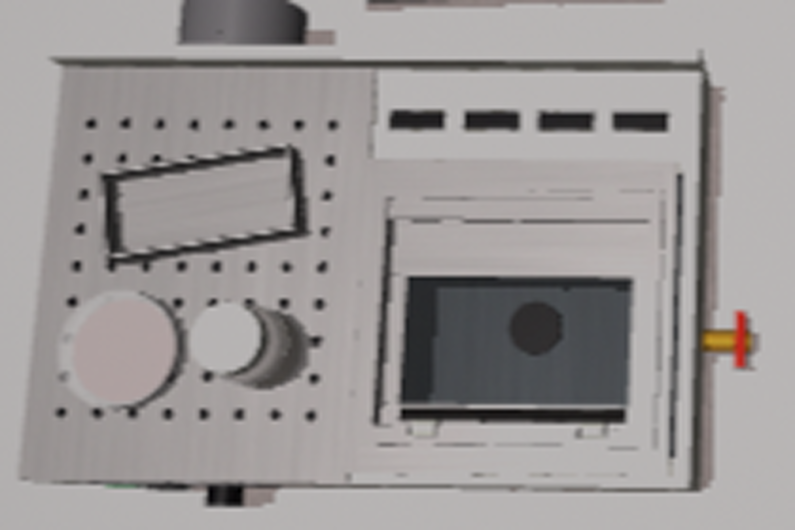

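Crop a: the handle runs from about (218,285) to (455,345), and the plate's yaw is about 0.25. It's not yet clear which end is the tongue. Crop b: the bay's lip line is at about y=220 (crop) and the two catches are at the bottom, at (425,430) and (592,430).

```bash
python3 - <<'E'
from h import *
np.set_printoptions(precision=4,suppress=True)
c=cam('top')
A=lambda u,v,z: ray(c,310+(u+.5)/6.6-.5,195+(v+.5)/6.6-.5,z)
B=lambda u,v,z: ray(c,75+(u+.5)*210/795-.5,150+(v+.5)*140/530-.5,z)
h1,h2=A(225,283,.045),A(450,345,.045); print('handle',(h1+h2)/2,np.linalg.norm(h1-h2),np.arctan2(*(h1-h2)[:2]))
for n,p in dict(tl=(172,98),tr=(575,200),bl=(82,435),br=(490,545)).items(): print(n,A(*p,.004))
for n,p in dict(stTL=(58,62,.125),stTR=(703,67,.125),stBL=(22,480,.103),stBR=(695,490,.103),lipL=(395,219,.09),lipR=(650,220,.09),lip2L=(388,197,.09),lip2R=(640,190,.09),catL=(425,430,.09),catR=(592,430,.09),deckBack=(375,155,.103),frameL=(380,420,.1),frameR=(672,460,.1)).items(): print(n,B(*p))
s=r.get_state();print(R.from_quat(s['eef_rot']).as_matrix())
E
```

```text
handle [ 0.4965 -0.2291  0.045 ] 0.10682961947801825 0.3017748468080862
tl [ 0.6083 -0.1614  0.004 ]
tr [ 0.5525 -0.3521  0.004 ]
bl [ 0.4468 -0.1111  0.004 ]
br [ 0.3901 -0.3002  0.004 ]
stTL [0.7412 0.5821 0.125 ]
stTR [0.7198 0.0676 0.125 ]
stBL [0.4134 0.5994 0.103 ]
stBR [0.3919 0.0799 0.103 ]
lipL [0.6125 0.319  0.09  ]
lipR [0.6053 0.1147 0.09  ]
lip2L [0.6307 0.3251 0.09  ]
lip2R [0.63   0.1225 0.09  ]
catL [0.444  0.2913 0.09  ]
catR [0.4404 0.1608 0.09  ]
deckBack [0.6624 0.3326 0.103 ]
frameL [0.452  0.3238 0.1   ]
frameR [0.4152 0.0976 0.1   ]
[[ 0.9215  0.3884 -0.0007]
 [ 0.3884 -0.9215  0.0014]
 [-0.0001 -0.0016 -1.    ]]
```

carry_out(
  plan=[
    {"rot": [0, 0, -0.11], "xyz": [0.03, -0.018, 0.0], "grip": 0},
    {"rot": [0, 0, -0.22], "xyz": [0.065, -0.039, 0.01], "grip": 0},
    {"rot": [0, 0, -0.33], "xyz": [0.1, -0.06, 0.02], "grip": 0},
    {"rot": [0, 0, -0.44], "xyz": [0.135, -0.081, 0.03], "grip": 0},
    {"rot": [0, 0, -0.55], "xyz": [0.17, -0.102, 0.04], "grip": 0},
    {"rot": [0, 0, -0.66], "xyz": [0.205, -0.123, 0.05], "grip": 0},
    {"rot": [0, 0, -0.77], "xyz": [0.24, -0.144, 0.05], "grip": 0},
    {"rot": [0, 0, -0.87], "xyz": [0.27, -0.162, 0.05], "grip": 0},
  ],
)

```text
clock: 0.77
tool_pos: [0.4295, -0.3188, 0.1879]
eef_rot: [0.803, 0.596, 0.0, -0.001]
contact_force: [0.8, -0.3, -0.4]
opening: 1.001
finger_force: 0.0
```

```bash
cat > m.py <<'E'
# world shift/target -> tool axes at the present pose
from h import *
np.set_printoptions(precision=4,suppress=True)
def go(target,ax=None):
    s=r.get_state(); A=R.from_quat(s['eef_rot']).as_matrix()
    print('t',round(s['clock'],2),'tcp',s['tool_pos'],'F',s['contact_force'],'M',s['moment'],'op',s['opening'])
    print('xyz',A.T@(np.array(target)-s['tool_pos']))
    if ax is not None: print('rot',(R.from_matrix(A.T@np.array(ax))).as_rotvec())
def tool(yaw,tilt=0):
    # tool y along panel x (yaw), z down; tilt = panel front raised (rotation about panel y, nose-down rear)
    P=(R.from_euler('z',yaw)*R.from_euler('y',tilt)).as_matrix()
    return np.c_[P[:,1],P[:,0],-P[:,2]]
E
python3 -c "
from m import *
go([.4965,-.2291,.17],tool(-.295))"
```

```text
t 0.77 tcp [ 0.4295 -0.3188  0.1879] F [ 0.7959 -0.3181 -0.3524] M [-0.0373 -0.0985  0.0162] op 1.0012487250696918
xyz [0.1053 0.0381 0.018 ]
rot [-0.0015 -0.0014 -0.    ]
```

carry_out(
  plan=[
    {"rot": [0, 0, 0], "xyz": [0.03, 0.01, 0.01], "grip": 0},
    {"rot": [0, 0, 0], "xyz": [0.065, 0.022, 0.018], "grip": 0},
    {"rot": [0, 0, 0], "xyz": [0.095, 0.034, 0.018], "grip": 0},
    {"rot": [0, 0, 0], "xyz": [0.105, 0.038, 0.018], "grip": 0},
    {"rot": [0, 0, 0], "xyz": [0.105, 0.038, 0.018], "grip": 0},
    {"rot": [0, 0, 0], "xyz": [0.105, 0.038, 0.018], "grip": 0},
  ],
)

```text
clock: 1.27
tool_pos: [0.4955, -0.2336, 0.1705]
eef_rot: [0.805, 0.593, -0.001, -0.0]
contact_force: [0.2, -0.8, -0.6]
opening: 1.003
finger_force: 0.0
```

```bash
python3 -c "
from m import *
go([.4965,-.2291,.17],tool(-.295))
cv2.imwrite('pics/w1.png',r.snapshot('wrist')[:,:,::-1])"
```

```text
t 1.27 tcp [ 0.4955 -0.2336  0.1705] F [ 0.2432 -0.8425 -0.5764] M [-0.0777 -0.064   0.0235] op 1.0027437588009342
xyz [ 0.0046 -0.0003  0.0005]
rot [-0.001   0.0013 -0.0067]
```

View pics/w1.png

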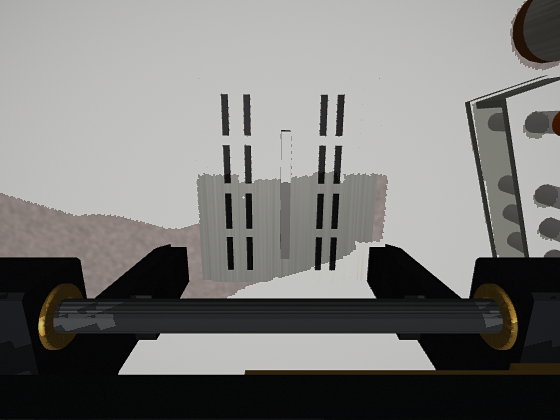

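The handle bar spans (286,131) to (286,258). The plate runs from column 198 (left) to column 386 (right), and a different-shaded band at 365–386 looks like the 20 mm tongue.

```bash
python3 - <<'E'
from m import *
c=cam('wrist')
a,b=ray(c,286,131,.05),ray(c,286,258,.05)
m=(a+b)/2; print('handle',m,np.linalg.norm(a-b),'yaw',-np.arctan2(*(a-b)[:2]))
# edges on line through handle
x=np.array([np.cos(-.295),np.sin(-.295),0])
for u,v,z in((198,240,.004),(386,240,.004),(365,240,.008)): print(u,(ray(c,u,v,z)-m)@x)
im=cv2.imread('pics/w1.png'); print(im[238:246:2,190:216:2].mean(2).astype(int)); print(im[225:233:2,358:392:2].mean(2).astype(int))
go(m*[1,1,0]+[0,0,.021],tool(-.295))
E
```

```text
handle [ 0.5023 -0.2327  0.05  ] 0.1099557998226892 yaw -0.2970579937602197
198 -0.08947088910418707
386 0.10364220906642298
365 0.08096116201292351
[[136 134 131 131 134 122 123 127 123 120 128 129 126]
 [140 133 130 131 132 125 123 127 123 119 129 130 128]
 [135 132 132 133 131 126 122 127 121 118 127 130 127]
 [134 132 132 131 131 126 121 127 120 118 130 129 127]]
[[124 121 125 120 121 122 122 123 135 132 131 131 132 195 194 193 193]
 [122 121 126 121 122 121 122 120 141 137 135 133 129 194 194 194 194]
 [122 118 126 119 122 122 122 121 140 137 137 134 124 195 194 194 193]
 [120 117 126 118 123 121 122 123 137 136 134 128 119 196 194 194 194]]
t 1.32 tcp [ 0.4947 -0.2348  0.1705] F [-0.8618  0.3509 -0.6029] M [-0.0666 -0.0005 -0.0566] op 1.0008585234025695
xyz [0.0047 0.0068 0.1495]
rot [-0.0013  0.002  -0.0091]
```

```bash
python3 - <<'E'
from m import *
im=cv2.imread('pics/w1.png')[80:290,180:400]
g=cv2.createCLAHE(8,(6,6)).apply(cv2.cvtColor(im,cv2.COLOR_BGR2GRAY))
cv2.imwrite('pics/w1e.png',cv2.resize(g,(628,600),interpolation=cv2.INTER_NEAREST))
E
```

```text
(no output)
```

View pics/w1e.png

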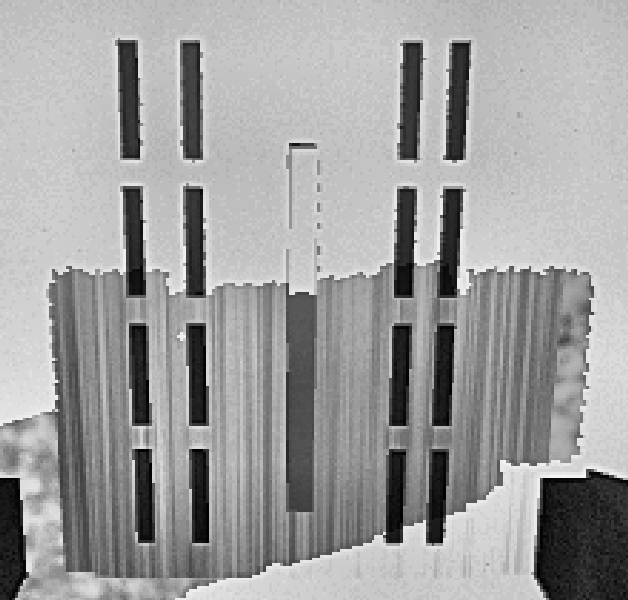

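The mottled band on the right is shadowed bench; the plate's edge is at column 374. The slot margin (38 px right against 30 px left) and the edge distances (+0.090 and -0.088) put the tongue on the right, towards world +x. I'll descend onto the handle.

carry_out(
  plan=[
    {"rot": [0, 0, -0.005], "xyz": [0.004, 0.006, 0.025], "grip": 0},
    {"rot": [0, 0, -0.005], "xyz": [0.0045, 0.007, 0.06], "grip": 0},
    {"rot": [0, 0, -0.005], "xyz": [0.0045, 0.007, 0.095], "grip": 0},
    {"rot": [0, 0, -0.005], "xyz": [0.0045, 0.007, 0.125], "grip": 0},
    {"rot": [0, 0, -0.005], "xyz": [0.0045, 0.007, 0.145], "grip": 0},
    {"rot": [0, 0, -0.005], "xyz": [0.0045, 0.007, 0.149], "grip": 0},
    {"rot": [0, 0, -0.005], "xyz": [0.0045, 0.007, 0.149], "grip": 0},
    {"rot": [0, 0, -0.005], "xyz": [0.0045, 0.007, 0.149], "grip": 0},
  ],
)

```text
clock: 1.98
tool_pos: [0.5039, -0.2323, 0.0226]
eef_rot: [0.805, 0.594, -0.0, 0.001]
contact_force: [0.4, -0.9, 0.1]
opening: 0.997
finger_force: 0.0
```

carry_out(
  plan=[
    {"rot": [0, 0, 0], "xyz": [0, 0, 0], "grip": 255},
    {"rot": [0, 0, 0], "xyz": [0, 0, 0], "grip": 255},
    {"rot": [0, 0, 0], "xyz": [0, 0, 0], "grip": 255},
    {"rot": [0, 0, 0], "xyz": [0, 0, 0], "grip": 255},
    {"rot": [0, 0, 0], "xyz": [0, 0, 0], "grip": 255},
    {"rot": [0, 0, 0], "xyz": [0, 0, 0], "grip": 255},
    {"rot": [0, 0, 0], "xyz": [0, 0, 0], "grip": 255},
    {"rot": [0, 0, 0], "xyz": [0, 0, 0], "grip": 255},
  ],
  squeeze=45,
)

```text
clock: 2.65
tool_pos: [0.5042, -0.2306, 0.0217]
eef_rot: [0.804, 0.595, -0.0, 0.0]
contact_force: [-0.0, 0.0, -0.3]
opening: 0.42
finger_force: 0.0
```

```bash
python3 -c "
from m import *
go([.5023,-.2327,.16],tool(-.295))"
```

```text
t 2.65 tcp [ 0.5042 -0.2306  0.0217] F [-0.0151  0.0028 -0.3111] M [-0.0185 -0.0936  0.0065] op 0.4202715787727224
xyz [-0.0025 -0.0012 -0.1383]
rot [ 0.      0.0001 -0.0019]
```

carry_out(
  plan=[
    {"rot": [0, 0, 0], "xyz": [0, 0, 0], "grip": 255},
    {"rot": [0, 0, 0], "xyz": [0, 0, 0], "grip": 255},
    {"rot": [0, 0, 0], "xyz": [0, 0, 0], "grip": 255},
    {"rot": [0, 0, 0], "xyz": [0, 0, 0], "grip": 255},
    {"rot": [0, 0, 0], "xyz": [0, 0, 0], "grip": 255},
    {"rot": [0, 0, 0], "xyz": [0, 0, 0], "grip": 255},
    {"rot": [0, 0, 0], "xyz": [0, 0, 0], "grip": 255},
    {"rot": [0, 0, 0], "xyz": [0, 0, 0], "grip": 255},
  ],
  squeeze=45,
)

```text
clock: 3.32
tool_pos: [0.5037, -0.2306, 0.0217]
eef_rot: [0.804, 0.595, -0.0, -0.0]
contact_force: [-1.4, 0.5, 0.1]
opening: 0.085
finger_force: 45.0
```

Gripped at 7.5 mm, which matches the bar. Next I'll lift, and meanwhile refine the bay's side rims from the top picture by numbers.

carry_out(
  plan=[
    {"rot": [0, 0, 0], "xyz": [0, 0, -0.01], "grip": 255},
    {"rot": [0, 0, 0], "xyz": [0, 0, -0.03], "grip": 255},
    {"rot": [0, 0, 0], "xyz": [0, 0, -0.06], "grip": 255},
    {"rot": [0, 0, 0], "xyz": [0, 0, -0.09], "grip": 255},
    {"rot": [0, 0, 0], "xyz": [0, 0, -0.12], "grip": 255},
    {"rot": [0, 0, 0], "xyz": [0, 0, -0.15], "grip": 255},
    {"rot": [0, 0, 0], "xyz": [0, 0, -0.18], "grip": 255},
    {"rot": [0, 0, 0], "xyz": [0, 0, -0.2], "grip": 255},
  ],
)

```text
clock: 3.98
tool_pos: [0.5044, -0.2308, 0.2247]
eef_rot: [0.804, 0.595, 0.001, 0.001]
contact_force: [1.1, -1.3, -4.6]
opening: 0.082
finger_force: 45.0
```

```bash
python3 - <<'E'
from m import *
go([.49,-.2327,.22],tool(-.295))
g=cv2.imread('pics/top0.png').mean(2).astype(int)
for v in (215,230,245,255): print(v,'L',list(g[v,168:188]),'R(235..)',list(g[v,235:266]))
for u in (185,205,225,240): print(u,'rows190-222',list(g[190:222,u]),'rows255-280',list(g[255:281,u]))
E
```

```text
t 3.98 tcp [ 0.5044 -0.2308  0.2247] F [ 1.1322 -1.2836 -4.5609] M [-0.0963 -0.2248  0.0048] op 0.08231257348194147
xyz [-0.006  -0.0132  0.0046]
rot [ 0.0025  0.0002 -0.0017]
215 L [np.int64(165), np.int64(165), np.int64(165), np.int64(167), np.int64(166), np.int64(165), np.int64(165), np.int64(154), np.int64(106), np.int64(49), np.int64(121), np.int64(166), np.int64(167), np.int64(167), np.int64(167), np.int64(168), np.int64(169), np.int64(169), np.int64(168), np.int64(169)] R(235..) [np.int64(177), np.int64(178), np.int64(178), np.int64(178), np.int64(178), np.int64(178), np.int64(177), np.int64(177), np.int64(177), np.int64(177), np.int64(178), np.int64(178), np.int64(179), np.int64(178), np.int64(156), np.int64(149), np.int64(181), np.int64(166), np.int64(115), np.int64(106), np.int64(163), np.int64(182), np.int64(182), np.int64(150), np.int64(79), np.int64(60), np.int64(88), np.int64(118), np.int64(128), np.int64(155), np.int64(182)]
230 L [np.int64(168), np.int64(167), np.int64(166), np.int64(167), np.int64(167), np.int64(168), np.int64(154), np.int64(108), np.int64(48), np.in
[... 5028 characters left out ...]
p.int64(176), np.int64(177), np.int64(174), np.int64(174), np.int64(174), np.int64(169), np.int64(116), np.int64(175), np.int64(178), np.int64(179), np.int64(177), np.int64(176), np.int64(175), np.int64(178), np.int64(179), np.int64(179), np.int64(181), np.int64(180), np.int64(181), np.int64(179)] rows255-280 [np.int64(105), np.int64(109), np.int64(141), np.int64(133), np.int64(128), np.int64(132), np.int64(143), np.int64(181), np.int64(182), np.int64(181), np.int64(181), np.int64(181), np.int64(178), np.int64(151), np.int64(181), np.int64(181), np.int64(182), np.int64(181), np.int64(181), np.int64(179), np.int64(165), np.int64(181), np.int64(181), np.int64(174), np.int64(99), np.int64(181)]
```

```bash
python3 - <<'E'
from m import *
c=cam('top')
# pixel-centre convention: column n has centre n
for v,l,rr in((215,178.2,249.4),(230,177.1,248.6),(245,176.2,248.5),(255,175.6,247.6)):
    a,b=ray(c,l,v,.086),ray(c,rr,v,.103); print(v,a,b,'mid',(a+b)/2,'w',np.hypot(*(a-b)[:2]))
for u,v in((185,207.7),(205,208),(225,208.1),(240,208.2)): print('lip',ray(c,u,v,.092))
for u,v in((185,265),(205,267),(225,267.3),(240,267.7)): print('front',ray(c,u,v,.1))
for p,z in(((58,62),.125),((703,67),.125),((22,480),.103),((695,490),.103)): print('st',ray(c,75+(p[0]+.5)*210/795-.5,150+(p[1]+.5)*140/530-.5,z))
E
```

```text
215 [0.5902 0.322  0.086 ] [0.5804 0.104  0.103 ] mid [0.5853 0.213  0.0945] w 0.21818064777859736
230 [0.5444 0.3241 0.086 ] [0.5355 0.1067 0.103 ] mid [0.54   0.2154 0.0945] w 0.21760366788126265
245 [0.4993 0.3257 0.086 ] [0.4912 0.1073 0.103 ] mid [0.4952 0.2165 0.0945] w 0.21849351742890252
255 [0.4695 0.3267 0.086 ] [0.462  0.1101 0.103 ] mid [0.4658 0.2184 0.0945] w 0.21664408814201966
lip [0.6108 0.3001 0.092 ]
lip [0.608  0.2394 0.092 ]
lip [0.6058 0.1788 0.092 ]
lip [0.6041 0.1335 0.092 ]
front [0.4383 0.2941 0.1   ]
front [0.4309 0.2353 0.1   ]
front [0.4284 0.1767 0.1   ]
front [0.4261 0.1329 0.1   ]
st [0.7412 0.5821 0.125 ]
st [0.7198 0.0676 0.125 ]
st [0.4134 0.5994 0.103 ]
st [0.3919 0.0799 0.103 ]
```

```bash
cat >> m.py <<'E'
YAW=-.040; MOUTH=np.array([.607,.2175]); TG=[-.0026,.090,.0217]
def tcp_for(s,lat,z,tilt,tg=TG):
    # TCP so that the tongue lies s past the mouth (into groove), lat along bay y, at height z
    A=tool(YAW,tilt); X=np.array([np.cos(YAW),np.sin(YAW)]); Y=np.array([-X[1],X[0]])
    t=np.r_[MOUTH+s*X+lat*Y,z]; return t-A@np.array(tg),A
def tongue(tg=TG):
    s=r.get_state(); A=R.from_quat(s['eef_rot']).as_matrix(); t=s['tool_pos']+A@np.array(tg)
    X=np.array([np.cos(YAW),np.sin(YAW)]); d=t[:2]-MOUTH
    P=A[:,1]
    print('tongue s,lat,z',round(d@X,4),round(d@np.array([-X[1],X[0]]),4),round(t[2],4),'tilt',round(np.arcsin(-P[2]),4),'yaw',round(np.arctan2(P[1],P[0]),4))
E
python3 -c "
from m import *
p,A=tcp_for(-.03,0,.2,0); print(p); go(p,A); tongue()"
```

```text
[0.4872 0.2249 0.2217]
t 3.98 tcp [ 0.5044 -0.2308  0.2247] F [ 1.1322 -1.2836 -4.5609] M [-0.0963 -0.2248  0.0048] op 0.08231257348194147
xyz [ 0.4307 -0.1497  0.0025]
rot [ 0.0025  0.0005 -0.2567]
tongue s,lat,z 0.0019 -0.4774 0.2032 tilt -0.0025 yaw -0.2967
```

carry_out(
  plan=[
    {"rot": [0, 0, -0.02], "xyz": [0.01, -0.004, 0], "grip": 255},
    {"rot": [0, 0, -0.05], "xyz": [0.03, -0.011, 0], "grip": 255},
    {"rot": [0, 0, -0.08], "xyz": [0.06, -0.021, 0], "grip": 255},
    {"rot": [0, 0, -0.11], "xyz": [0.095, -0.033, 0], "grip": 255},
    {"rot": [0, 0, -0.14], "xyz": [0.13, -0.045, 0], "grip": 255},
    {"rot": [0, 0, -0.17], "xyz": [0.165, -0.057, 0], "grip": 255},
    {"rot": [0, 0, -0.2], "xyz": [0.2, -0.07, 0], "grip": 255},
    {"rot": [0, 0, -0.23], "xyz": [0.23, -0.08, 0], "grip": 255},
  ],
)

```text
clock: 4.65
tool_pos: [0.4926, 0.0162, 0.2204]
eef_rot: [0.729, 0.685, -0.001, -0.001]
contact_force: [0.9, 0.8, -4.7]
opening: 0.083
finger_force: 45.0
```

```bash
python3 -c "
from m import *
p,A=tcp_for(-.03,0,.2,0); go(p,A); tongue()"
```

```text
t 4.65 tcp [0.4926 0.0162 0.2204] F [ 0.8766  0.784  -4.651 ] M [-0.0035 -0.1839 -0.0372] op 0.08330755406872047
xyz [ 0.208  -0.0183 -0.001 ]
rot [-0.0033 -0.0009 -0.0217]
tongue s,lat,z -0.0164 -0.2102 0.1984 tilt 0.0033 yaw -0.0617
```

carry_out(
  plan=[
    {"rot": [0, 0, -0.005], "xyz": [0.03, -0.003, 0], "grip": 255},
    {"rot": [0, 0, -0.01], "xyz": [0.06, -0.006, 0], "grip": 255},
    {"rot": [0, 0, -0.015], "xyz": [0.095, -0.009, 0], "grip": 255},
    {"rot": [0, 0, -0.02], "xyz": [0.13, -0.012, 0], "grip": 255},
    {"rot": [0, 0, -0.02], "xyz": [0.165, -0.015, 0], "grip": 255},
    {"rot": [0, 0, -0.02], "xyz": [0.19, -0.017, 0], "grip": 255},
    {"rot": [0, 0, -0.02], "xyz": [0.2, -0.018, 0], "grip": 255},
    {"rot": [0, 0, -0.02], "xyz": [0.2, -0.018, 0], "grip": 255},
  ],
)

```text
clock: 5.32
tool_pos: [0.4881, 0.2177, 0.2205]
eef_rot: [0.721, 0.693, -0.0, -0.002]
contact_force: [-0.4, -0.2, -6.1]
opening: 0.086
finger_force: 45.0
```

```bash
python3 -c "
from m import *
p,A=tcp_for(-.03,0,.2,0); go(p,A); tongue()
cv2.imwrite('pics/w2.png',r.snapshot('wrist')[:,:,::-1])"
```

```text
t 5.32 tcp [0.4881 0.2177 0.2205] F [-0.3552 -0.2455 -6.1377] M [-0.069  -0.1641  0.0023] op 0.08631890452827369
xyz [ 0.0071 -0.0012 -0.0011]
rot [-0.0024 -0.0021  0.0005]
tongue s,lat,z -0.0288 -0.007 0.1986 tilt 0.0024 yaw -0.0395
```

View pics/w2.png

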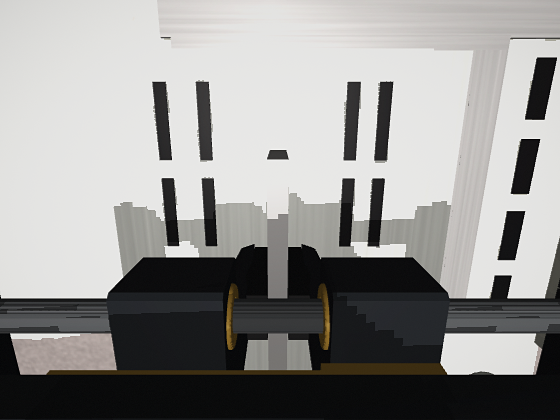

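The handle's outer top end is at (277.5,159). The boundary between the panel and the perforated deck beyond it is at about row 45.

```bash
python3 - <<'E'
from m import *
p=r.camera_params('wrist'); K=(p['fx'],p['fy'],p['cx'],p['cy']); H=p['hand_eye']; c=(K,H[:3,:3],H[:3,3])
print('handle end tool', ray(c,277.5,159,-.0283), 'expect x .055+lat')
for x in (.0974,.100): print('edge row',proj(c,[x,-.08,.0137]),proj(c,[x,.08,.0137]))
print('plate edges along x at row 215 (tool y):',ray(c,115,205,.0177),ray(c,447,203,.0177), 'slots',[ray(c,u,215,.0137)[1] for u in(171,209,346,376)])
g=cv2.imread('pics/w2.png').mean(2).astype(int)
for u in (180,300,420): print(u,g[30:60,u].tolist())
E
```

```text
handle end tool [ 0.0542 -0.0003 -0.0283] expect x .055+lat
edge row [101.4563  52.3723] [455.266   52.4021]
edge row [100.6297  46.0637] [456.1021  46.0911]
plate edges along x at row 215 (tool y): [ 0.0251 -0.0854  0.0177] [0.0262 0.0881 0.0177] slots [np.float64(-0.05517159533429402), np.float64(-0.03561455272511733), np.float64(0.03487662205858365), np.float64(0.05030907122710901)]
180 [208, 207, 207, 213, 217, 217, 218, 218, 217, 216, 214, 214, 212, 215, 219, 218, 216, 217, 225, 228, 227, 227, 227, 227, 228, 227, 227, 227, 227, 228]
300 [225, 226, 226, 227, 227, 221, 224, 228, 227, 227, 226, 225, 227, 228, 228, 228, 227, 227, 228, 228, 228, 228, 228, 228, 228, 228, 228, 228, 228, 228]
420 [197, 196, 196, 200, 201, 194, 197, 203, 202, 202, 199, 197, 201, 202, 201, 200, 198, 197, 215, 228, 227, 226, 227, 227, 227, 227, 226, 227, 227, 227]
```

```bash
sed -i 's/TG=\[-.0026/TG=[-.0007/' m.py; python3 -c "
from m import *
p,A=tcp_for(-.023,0,.115,.18); go(p,A); tongue()"
```

```text
t 5.37 tcp [0.4886 0.2144 0.2204] F [-0.045  -1.0498 -5.3204] M [-0.0658 -0.0227  0.0023] op 0.08194419636505558
xyz [0.0087 0.0107 0.0679]
rot [ 0.1774  0.0009 -0.003 ]
tongue s,lat,z -0.0282 -0.0089 0.1985 tilt 0.0026 yaw -0.0429
```

carry_out(
  plan=[
    {"rot": [0.03, 0, 0], "xyz": [0.002, 0.002, 0.01], "grip": 255},
    {"rot": [0.07, 0, 0], "xyz": [0.004, 0.005, 0.025], "grip": 255},
    {"rot": [0.11, 0, 0], "xyz": [0.006, 0.008, 0.04], "grip": 255},
    {"rot": [0.15, 0, 0], "xyz": [0.008, 0.01, 0.055], "grip": 255},
    {"rot": [0.177, 0, -0.001], "xyz": [0.008, 0.011, 0.064], "grip": 255},
    {"rot": [0.177, 0, -0.001], "xyz": [0.008, 0.011, 0.068], "grip": 255},
    {"rot": [0.177, 0, -0.001], "xyz": [0.008, 0.011, 0.068], "grip": 255},
    {"rot": [0.177, 0, -0.001], "xyz": [0.008, 0.011, 0.068], "grip": 255},
  ],
)

```text
clock: 6.03
tool_pos: [0.5013, 0.2196, 0.1536]
eef_rot: [0.721, 0.688, -0.062, -0.064]
contact_force: [-0.1, 0.0, -5.5]
opening: 0.085
finger_force: 45.0
```

```bash
python3 -c "
from m import *
import time
p,A=tcp_for(-.023,0,.099,.18); go(p,A); tongue()
im=r.snapshot('scene')[:,:,::-1]; cv2.imwrite('pics/s2.png',cv2.resize(im[170:360,240:480],(758,600),interpolation=cv2.INTER_CUBIC))
tongue();tongue()"
```

```text
t 6.03 tcp [0.5013 0.2196 0.1536] F [-0.0821  0.0023 -5.4994] M [ 0.0054 -0.4704  0.0174] op 0.08510228931375574
xyz [0.0028 0.0011 0.0172]
rot [ 0.0028 -0.     -0.0069]
tongue s,lat,z -0.0209 -0.0034 0.1164 tilt 0.1772 yaw -0.047
tongue s,lat,z -0.0208 -0.0028 0.117 tilt 0.1763 yaw -0.0463
tongue s,lat,z -0.0208 -0.0028 0.117 tilt 0.1763 yaw -0.0463
```

View pics/s2.png

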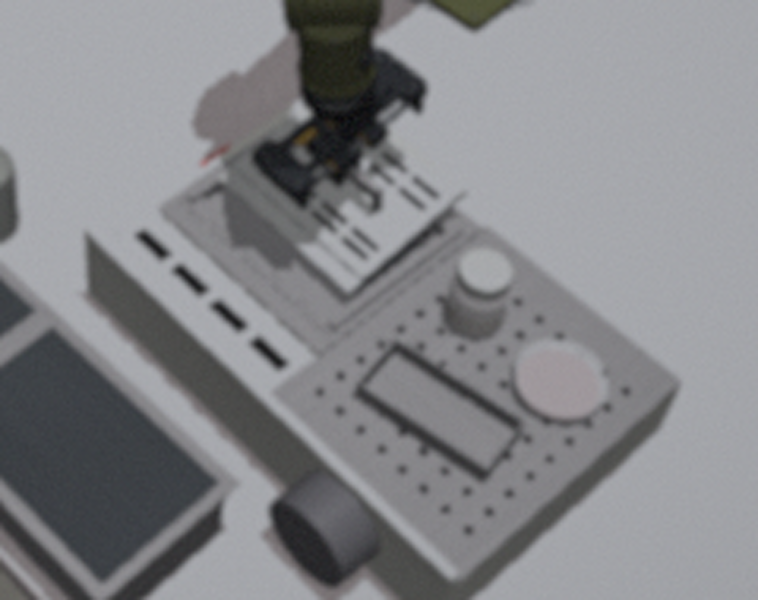

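The scene view shows the panel tilted, front edge up, above the bay, with its tongue edge (about (345,290)) short of the lip. Jar, dish and tray are clear.

carry_out(
  plan=[
    {"rot": [0.001, 0, -0.003], "xyz": [0.001, 0.0005, 0.004], "grip": 255},
    {"rot": [0.002, 0, -0.006], "xyz": [0.002, 0.001, 0.008], "grip": 255},
    {"rot": [0.003, 0, -0.006], "xyz": [0.003, 0.001, 0.012], "grip": 255},
    {"rot": [0.003, 0, -0.006], "xyz": [0.003, 0.001, 0.016], "grip": 255},
    {"rot": [0.003, 0, -0.006], "xyz": [0.003, 0.001, 0.018], "grip": 255},
    {"rot": [0.003, 0, -0.006], "xyz": [0.003, 0.001, 0.018], "grip": 255},
  ],
)

```text
clock: 6.58
tool_pos: [0.4991, 0.2238, 0.1352]
eef_rot: [0.718, 0.69, -0.063, -0.065]
contact_force: [0.9, 0.1, -5.5]
opening: 0.081
finger_force: 45.0
```

```bash
python3 -c "
from m import *
p,A=tcp_for(-.023,0,.086,.18); go(p,A); tongue()"
```

```text
t 6.58 tcp [0.4991 0.2238 0.1352] F [ 0.8915  0.0676 -5.4969] M [-0.0449 -0.514   0.0101] op 0.08079391434419905
xyz [-0.0013  0.0025  0.0115]
rot [-0.0011 -0.0002  0.0004]
tongue s,lat,z -0.0234 0.0013 0.0976 tilt 0.1811 yaw -0.0396
```

carry_out(
  plan=[
    {"rot": [0, 0, 0], "xyz": [-0.001, 0.0002, 0.001], "grip": 255},
    {"rot": [0, 0, 0], "xyz": [-0.001, 0.0004, 0.002], "grip": 255},
    {"rot": [0, 0, 0], "xyz": [-0.001, 0.0005, 0.003], "grip": 255},
    {"rot": [0, 0, 0], "xyz": [-0.001, 0.0007, 0.004], "grip": 255},
    {"rot": [0, 0, 0], "xyz": [-0.001, 0.0009, 0.005], "grip": 255},
    {"rot": [0, 0, 0], "xyz": [-0.001, 0.001, 0.0055], "grip": 255},
    {"rot": [0, 0, 0], "xyz": [-0.001, 0.001, 0.0055], "grip": 255},
  ],
)

```text
clock: 7.17
tool_pos: [0.4993, 0.2231, 0.1304]
eef_rot: [0.718, 0.69, -0.062, -0.065]
contact_force: [-2.1, -0.8, -2.2]
opening: 0.085
finger_force: 45.4
```

carry_out(
  plan=[
    {"rot": [0, 0, 0], "xyz": [0, 0.0001, 0.0007], "grip": 255},
    {"rot": [0, 0, 0], "xyz": [0, 0.0003, 0.0014], "grip": 255},
    {"rot": [0, 0, 0], "xyz": [0, 0.0004, 0.002], "grip": 255},
    {"rot": [0, 0, 0], "xyz": [0, 0.0004, 0.002], "grip": 255},
  ],
)

```text
clock: 7.5
tool_pos: [0.4993, 0.2233, 0.1284]
eef_rot: [0.718, 0.69, -0.062, -0.065]
contact_force: [-2.9, -0.4, 1.3]
opening: 0.081
finger_force: 46.3
```

```bash
python3 -c "
from m import *
p,A=tcp_for(-.023,0,.086,.18); go(p,A); tongue()"
```

```text
t 7.5 tcp [0.4993 0.2233 0.1284] F [-2.9401 -0.4052  1.3402] M [-0.0938  0.0578 -0.03  ] op 0.08082805976943638
xyz [-0.0008  0.0011  0.0048]
rot [-0.0005 -0.0012  0.0006]
tongue s,lat,z -0.0232 0.0008 0.0909 tilt 0.1805 yaw -0.0394
```

Contact with the ledge: Fz rose by about 7 N at tongue z ≈ 0.091. I'll ease off 1 mm and slide in.

carry_out(
  plan=[
    {"rot": [0, 0, 0], "xyz": [0, -0.0002, -0.001], "grip": 255},
    {"rot": [0, 0, 0], "xyz": [0, 0.0028, -0.0015], "grip": 255},
    {"rot": [0, 0, 0], "xyz": [0, 0.0058, -0.002], "grip": 255},
    {"rot": [0, 0, 0], "xyz": [0, 0.0088, -0.0026], "grip": 255},
    {"rot": [0, 0, 0], "xyz": [0, 0.0118, -0.0031], "grip": 255},
    {"rot": [0, 0, 0], "xyz": [0, 0.0138, -0.0035], "grip": 255},
    {"rot": [0, 0, 0], "xyz": [0, 0.0158, -0.0039], "grip": 255},
    {"rot": [0, 0, 0], "xyz": [0, 0.0158, -0.0039], "grip": 255},
  ],
)

```text
clock: 8.17
tool_pos: [0.5167, 0.2223, 0.1291]
eef_rot: [0.718, 0.69, -0.061, -0.065]
contact_force: [-0.0, 0.1, -0.3]
opening: 0.08
finger_force: 45.9
```

```bash
python3 -c "
from m import *
p,A=tcp_for(0,0,.0915,.18); go(p,A); tongue()"
```

```text
t 8.17 tcp [0.5167 0.2223 0.1291] F [-0.0025  0.142  -0.3359] M [-0.082  -0.3554  0.0083] op 0.07975818011631147
xyz [-0.0005  0.0057 -0.0009]
rot [ 0.0009 -0.0014 -0.0003]
tongue s,lat,z -0.0058 0.0005 0.0917 tilt 0.1791 yaw -0.0403
```

carry_out(
  plan=[
    {"rot": [0, 0, 0], "xyz": [0, 0.0015, -0.0003], "grip": 255},
    {"rot": [0, 0, 0], "xyz": [0, 0.003, -0.0006], "grip": 255},
    {"rot": [0, 0, 0], "xyz": [0, 0.0045, -0.0009], "grip": 255},
    {"rot": [0, 0, 0], "xyz": [0, 0.006, -0.0012], "grip": 255},
    {"rot": [0, 0, 0], "xyz": [0, 0.0075, -0.0015], "grip": 255},
    {"rot": [0, 0, 0], "xyz": [0, 0.009, -0.0018], "grip": 255},
    {"rot": [0, 0, 0], "xyz": [0, 0.009, -0.0018], "grip": 255},
  ],
)

```text
clock: 8.75
tool_pos: [0.5256, 0.2219, 0.1293]
eef_rot: [0.718, 0.69, -0.062, -0.065]
contact_force: [-1.7, 0.9, -0.9]
opening: 0.086
finger_force: 45.8
```

```bash
python3 -c "
from m import *
p,A=tcp_for(0.01,0,.0915,.18); go(p,A); tongue()"
```

```text
t 8.75 tcp [0.5256 0.2219 0.1293] F [-1.7138  0.8554 -0.8983] M [-0.0265 -0.2499  0.0634] op 0.08559360507955827
xyz [-0.0005  0.0068 -0.0009]
rot [ 0.0007 -0.0013 -0.0002]
tongue s,lat,z 0.0032 0.0005 0.0919 tilt 0.1793 yaw -0.0402
```

carry_out(
  plan=[
    {"rot": [0, 0, 0], "xyz": [0, 0.001, -0.0002], "grip": 255},
    {"rot": [0, 0, 0], "xyz": [0, 0.002, -0.0004], "grip": 255},
    {"rot": [0, 0, 0], "xyz": [0, 0.003, -0.0005], "grip": 255},
    {"rot": [0, 0, 0], "xyz": [0, 0.004, -0.0007], "grip": 255},
    {"rot": [0, 0, 0], "xyz": [0, 0.005, -0.0009], "grip": 255},
    {"rot": [0, 0, 0], "xyz": [0, 0.005, -0.0009], "grip": 255},
  ],
)

```text
clock: 9.25
tool_pos: [0.5306, 0.2218, 0.1293]
eef_rot: [0.718, 0.69, -0.062, -0.065]
contact_force: [-2.0, 0.3, -1.1]
opening: 0.083
finger_force: 45.8
```

```bash
python3 -c "
from m import *
p,A=tcp_for(0.015,0,.0915,.18); go(p,A); tongue()"
```

```text
t 9.25 tcp [0.5306 0.2218 0.1293] F [-1.9749  0.3493 -1.0639] M [-0.0617 -0.2369  0.036 ] op 0.08254538710910862
xyz [-0.0005  0.0068 -0.0009]
rot [ 0.0005 -0.0013 -0.    ]
tongue s,lat,z 0.0081 0.0005 0.0919 tilt 0.1795 yaw -0.04
```

Moving freely; now 1 mm rows towards the groove's back.

carry_out(
  plan=[
    {"rot": [0, 0, 0], "xyz": [0, 0.001, -0.0002], "grip": 255},
    {"rot": [0, 0, 0], "xyz": [0, 0.002, -0.0004], "grip": 255},
    {"rot": [0, 0, 0], "xyz": [0, 0.003, -0.0005], "grip": 255},
    {"rot": [0, 0, 0], "xyz": [0, 0.003, -0.0005], "grip": 255},
  ],
)

```text
clock: 9.58
tool_pos: [0.5336, 0.2216, 0.1293]
eef_rot: [0.718, 0.69, -0.062, -0.065]
contact_force: [-2.0, -0.4, -0.2]
opening: 0.085
finger_force: 45.8
```

carry_out(
  plan=[
    {"rot": [0, 0, 0], "xyz": [0, 0.001, -0.0002], "grip": 255},
    {"rot": [0, 0, 0], "xyz": [0, 0.002, -0.0004], "grip": 255},
    {"rot": [0, 0, 0], "xyz": [0, 0.003, -0.0005], "grip": 255},
    {"rot": [0, 0, 0], "xyz": [0, 0.003, -0.0005], "grip": 255},
  ],
)

```text
clock: 9.92
tool_pos: [0.5366, 0.2215, 0.1292]
eef_rot: [0.718, 0.69, -0.062, -0.065]
contact_force: [-1.3, -0.3, -0.8]
opening: 0.086
finger_force: 45.8
```

```bash
python3 -c "
from m import *
p,A=tcp_for(0.015,0,.0915,.18); go(p,A); tongue()"
```

```text
t 9.92 tcp [0.5366 0.2215 0.1292] F [-1.2906 -0.3382 -0.7578] M [-0.0592 -0.222  -0.0231] op 0.08627772249198977
xyz [-0.0005  0.0009  0.0001]
rot [ 0.0005 -0.0012 -0.    ]
tongue s,lat,z 0.0142 0.0005 0.0918 tilt 0.1795 yaw -0.04
```

carry_out(
  plan=[
    {"rot": [0, 0, 0], "xyz": [0, 0.001, -0.0002], "grip": 255},
    {"rot": [0, 0, 0], "xyz": [0, 0.002, -0.0004], "grip": 255},
    {"rot": [0, 0, 0], "xyz": [0, 0.002, -0.0004], "grip": 255},
  ],
)

```text
clock: 10.17
tool_pos: [0.5377, 0.2215, 0.1293]
eef_rot: [0.718, 0.69, -0.062, -0.066]
contact_force: [-5.5, -0.5, 0.1]
opening: 0.083
finger_force: 45.9
```

carry_out(
  plan=[
    {"rot": [0, 0, 0], "xyz": [0, 0.001, -0.0002], "grip": 255},
    {"rot": [0, 0, 0], "xyz": [0, 0.002, -0.0004], "grip": 255},
    {"rot": [0, 0, 0], "xyz": [0, 0.002, -0.0004], "grip": 255},
  ],
)

```text
clock: 10.42
tool_pos: [0.5377, 0.2214, 0.1293]
eef_rot: [0.718, 0.69, -0.064, -0.067]
contact_force: [-8.8, -0.1, 2.4]
opening: 0.084
finger_force: 46.0
```

Firm stop at s ≈ 0.0153, matching the 16 mm groove. I'll ease the push and pivot the panel about its tongue, lowering the front towards the catches.

carry_out(
  plan=[
    {"rot": [0, 0, 0], "xyz": [0, -0.0015, 0.0003], "grip": 255},
    {"rot": [-0.02, 0, 0], "xyz": [0, -0.0019, 0.0021], "grip": 255},
    {"rot": [-0.035, 0, 0], "xyz": [0, -0.0022, 0.0035], "grip": 255},
    {"rot": [-0.05, 0, 0], "xyz": [0, -0.0025, 0.0048], "grip": 255},
    {"rot": [-0.065, 0, 0], "xyz": [0, -0.0027, 0.0062], "grip": 255},
    {"rot": [-0.08, 0, 0], "xyz": [0, -0.0029, 0.0076], "grip": 255},
    {"rot": [-0.08, 0, 0], "xyz": [0, -0.0029, 0.0076], "grip": 255},
  ],
)

```text
clock: 11.0
tool_pos: [0.5361, 0.2216, 0.1234]
eef_rot: [0.72, 0.692, -0.034, -0.036]
contact_force: [-4.9, 0.3, 6.5]
opening: 0.081
finger_force: 45.3
```

```bash
python3 -c "
from m import *
p,A=tcp_for(0.0155,0,.0915,.08); go(p,A); tongue()"
```

```text
t 11.0 tcp [0.5361 0.2216 0.1234] F [-4.9016  0.33    6.5262] M [-0.1834  0.8139  0.0223] op 0.08125677854002405
xyz [-0.0005 -0.0012  0.0032]
rot [-0.018  -0.0007  0.0005]
tongue s,lat,z 0.0165 0.0006 0.093 tilt 0.098 yaw -0.0394
```

carry_out(
  plan=[
    {"rot": [0, 0, 0], "xyz": [0, -0.0008, -0.0012], "grip": 255},
    {"rot": [-0.01, 0, 0], "xyz": [0, -0.0013, -0.0004], "grip": 255},
    {"rot": [-0.02, 0, 0], "xyz": [0, -0.0015, 0.0004], "grip": 255},
    {"rot": [-0.02, 0, 0], "xyz": [0, -0.0015, 0.0004], "grip": 255},
  ],
)

```text
clock: 11.33
tool_pos: [0.5364, 0.2216, 0.1233]
eef_rot: [0.721, 0.692, -0.025, -0.028]
contact_force: [-0.8, -1.0, 8.6]
opening: 0.084
finger_force: 45.0
```

```bash
python3 -c "
from m import *
p,A=tcp_for(0.0155,0,.0915,.08); go(p,A); tongue()"
```

```text
t 11.33 tcp [0.5364 0.2216 0.1233] F [-0.8224 -0.9621  8.6158] M [-0.3153  0.2102 -0.0246] op 0.08374358692703023
xyz [-0.0006 -0.0015  0.0031]
rot [ 0.0049 -0.0018 -0.0004]
tongue s,lat,z 0.0174 0.0006 0.095 tilt 0.0751 yaw -0.0404
```

```bash
python3 - <<'E'
from m import *
tongue()
im=r.snapshot('wrist')[:,:,::-1]; cv2.imwrite('pics/w3.png',im)
for n in('w2','w3'):
    g=cv2.imread(f'pics/{n}.png').mean(2)
    m=(g<70).astype(np.uint8); m[245:]=0
    k,l,st,ce=cv2.connectedComponentsWithStats(m)
    print(n,[(st[i,:4].tolist(),ce[i].round(1).tolist()) for i in range(1,k) if st[i,4]>200])
s=r.get_state();print(s['contact_force'],s['moment'])
E
```

```text
tongue s,lat,z 0.0174 0.0006 0.095 tilt 0.0751 yaw -0.0404
w2 [([525, 58, 32, 62], [540.4, 88.1]), ([153, 82, 19, 78], [161.9, 120.0]), ([196, 82, 17, 78], [204.0, 120.1]), ([344, 82, 17, 78], [351.5, 120.0]), ([375, 82, 18, 78], [383.1, 120.1]), ([511, 139, 29, 55], [524.8, 165.7]), ([162, 178, 17, 67], [170.0, 210.8]), ([202, 179, 15, 66], [209.1, 211.3]), ([339, 179, 16, 66], [346.1, 211.5]), ([368, 179, 17, 66], [375.6, 211.3]), ([501, 211, 24, 34], [512.4, 227.4])]
w3 [([78, 35, 410, 210], [243.9, 80.0]), ([153, 82, 19, 78], [161.9, 120.1]), ([196, 82, 17, 78], [204.0, 122.0]), ([344, 82, 16, 78], [351.5, 120.4]), ([374, 82, 19, 78], [383.1, 119.9]), ([162, 179, 17, 66], [169.9, 211.5]), ([202, 179, 15, 66], [209.1, 211.6]), ([339, 179, 15, 66], [346.0, 211.5]), ([368, 179, 17, 66], [375.5, 211.4])]
[-2.5596 -1.3149  8.3888] [-0.3199  0.2475  0.0379]
```

View pics/w3.png

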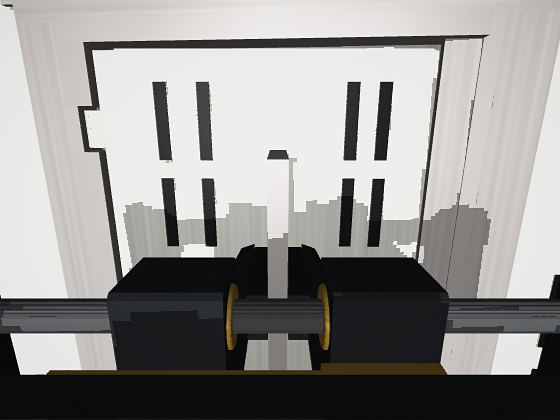

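The wrist view shows the panel inside the frame: dark gap all round, front flange (left edge at col ~105) resting at the roller (92,130), rear edge under the lip line at col 440. The slot pixels are unchanged, so nothing has slipped in the grip. The tongue reads about 3 mm high, so I'll set it down gently before letting go.

carry_out(
  plan=[
    {"rot": [0.007, 0, 0], "xyz": [0, 0, 0], "grip": 255},
    {"rot": [0.015, 0, 0], "xyz": [0, 0, 0], "grip": 255},
    {"rot": [0.02, 0, 0], "xyz": [0, 0, 0], "grip": 255},
    {"rot": [0.02, 0, 0], "xyz": [0, 0, 0], "grip": 255},
  ],
)

```text
clock: 11.72
tool_pos: [0.5361, 0.2216, 0.1233]
eef_rot: [0.721, 0.692, -0.033, -0.035]
contact_force: [-2.2, -1.8, 9.1]
opening: 0.082
finger_force: 45.2
```

```bash
python3 -c "
from m import *
p,A=tcp_for(0.0155,0,.092,.09); go(p,A); tongue()"
```

```text
t 11.72 tcp [0.5361 0.2216 0.1233] F [-2.246  -1.8189  9.0617] M [-0.3561  0.4024  0.0506] op 0.0819543745856335
xyz [-0.0006 -0.001   0.0017]
rot [-0.0068 -0.0018 -0.0008]
tongue s,lat,z 0.0164 0.0005 0.093 tilt 0.0968 yaw -0.0408
```

carry_out(
  plan=[
    {"rot": [0, 0, 0], "xyz": [0, -0.0001, -0.001], "grip": 255},
    {"rot": [0, 0, 0], "xyz": [0, -0.0002, -0.002], "grip": 255},
    {"rot": [0, 0, 0], "xyz": [0, -0.0002, -0.002], "grip": 255},
  ],
)

```text
clock: 11.97
tool_pos: [0.5358, 0.2215, 0.1239]
eef_rot: [0.72, 0.692, -0.033, -0.036]
contact_force: [1.0, 0.4, -1.7]
opening: 0.086
finger_force: 45.2
```

```bash
python3 -c "
from m import *
p,A=tcp_for(0.0155,0,.092,.09); go(p,A); tongue()"
```

```text
t 11.97 tcp [0.5358 0.2215 0.1239] F [ 0.9566  0.3839 -1.6819] M [-0.1003 -0.6212  0.0379] op 0.08550415126933558
xyz [-0.0004 -0.0006  0.0023]
rot [-0.0077 -0.0016 -0.0005]
tongue s,lat,z 0.0161 0.0004 0.0936 tilt 0.0977 yaw -0.0405
```

carry_out(
  plan=[
    {"rot": [-0.004, 0, 0], "xyz": [0, 0, 0.0005], "grip": 255},
    {"rot": [-0.008, 0, 0], "xyz": [0, 0, 0.001], "grip": 255},
    {"rot": [-0.008, 0, 0], "xyz": [0, 0, 0.001], "grip": 255},
  ],
)

```text
clock: 12.22
tool_pos: [0.5358, 0.2215, 0.1237]
eef_rot: [0.721, 0.692, -0.03, -0.033]
contact_force: [1.8, -0.9, 3.4]
opening: 0.082
finger_force: 45.0
```

carry_out(
  plan=[
    {"rot": [0, 0, 0], "xyz": [0, 0, 0], "grip": 255},
    {"rot": [0, 0, 0], "xyz": [0, 0, 0], "grip": 240},
    {"rot": [0, 0, 0], "xyz": [0, 0, 0], "grip": 220},
    {"rot": [0, 0, 0], "xyz": [0, 0, 0], "grip": 190},
    {"rot": [0, 0, 0], "xyz": [0, 0, 0], "grip": 160},
    {"rot": [0, 0, 0], "xyz": [0, 0, 0], "grip": 150},
    {"rot": [0, 0, 0], "xyz": [0, 0, 0], "grip": 150},
    {"rot": [0, 0, 0], "xyz": [0, 0, 0], "grip": 150},
  ],
  squeeze=15,
)

```text
clock: 12.88
tool_pos: [0.5341, 0.2217, 0.1229]
eef_rot: [0.72, 0.692, -0.032, -0.034]
contact_force: [0.1, 0.4, 0.4]
opening: 0.409
finger_force: 0.0
```

```bash
python3 -c "
from m import *
p,A=tcp_for(0.0155,0,.092,.08); go(p,A); tongue()
cv2.imwrite('pics/w4.png',r.snapshot('wrist')[:,:,::-1])
g=cv2.imread('pics/w4.png').mean(2)
m=(g<70).astype(np.uint8); m[245:]=0
k,l,st,ce=cv2.connectedComponentsWithStats(m)
print([(st[i,:4].tolist(),ce[i].round(1).tolist()) for i in range(1,k) if st[i,4]>200])
"
```

```text
t 12.88 tcp [0.5341 0.2217 0.1229] F [0.1484 0.4487 0.389 ] M [-0.0297 -0.1668 -0.0259] op 0.40923230280106054
xyz [-0.0006  0.0007  0.002 ]
rot [-0.0127 -0.001   0.0003]
tongue s,lat,z 0.0146 0.0006 0.093 tilt 0.0927 yaw -0.0397
[([84, 34, 413, 211], [260.3, 75.8]), ([157, 82, 19, 78], [166.0, 120.2]), ([200, 82, 17, 78], [208.2, 120.2]), ([349, 82, 17, 79], [356.6, 120.7]), ([380, 82, 19, 79], [388.7, 120.5]), ([166, 179, 17, 66], [173.8, 211.4]), ([206, 179, 15, 66], [212.8, 211.6]), ([344, 180, 15, 65], [350.8, 211.9]), ([372, 180, 18, 65], [380.6, 211.9])]
```

Panel stays put, released. Now back out upwards, shut the fingers and move over the front edge.

carry_out(
  plan=[
    {"rot": [0, 0, 0], "xyz": [0, 0.001, -0.008], "grip": 150},
    {"rot": [0, 0, 0], "xyz": [0, 0.001, -0.025], "grip": 150},
    {"rot": [0, 0, 0], "xyz": [0, 0.001, -0.05], "grip": 150},
    {"rot": [0, 0, 0], "xyz": [0, 0.001, -0.07], "grip": 150},
    {"rot": [-0.03, 0, 0], "xyz": [0, 0.001, -0.075], "grip": 200},
    {"rot": [-0.06, 0, 0], "xyz": [0, -0.01, -0.075], "grip": 255},
    {"rot": [-0.09, 0, 0], "xyz": [0, -0.03, -0.075], "grip": 255},
    {"rot": [-0.09, 0, 0], "xyz": [0, -0.045, -0.072], "grip": 255},
  ],
)

```text
clock: 13.6
tool_pos: [0.4947, 0.2236, 0.2003]
eef_rot: [0.721, 0.693, 0.001, -0.001]
contact_force: [-1.3, -0.0, -0.1]
opening: 0.132
finger_force: 0.0
```

```bash
python3 -c "
from m import *
p,A=tcp_for(-.140,0,.130,0,[0,0,0]); go(p,A)"
```

```text
t 13.6 tcp [0.4947 0.2236 0.2003] F [-1.2771 -0.0221 -0.0664] M [ 0.0001 -0.0256  0.0024] op 0.13174866460659265
xyz [-0.0017 -0.0275  0.0703]
rot [-0.0004 -0.0019  0.0011]
```

carry_out(
  plan=[
    {"rot": [0, 0, 0], "xyz": [-0.001, -0.015, 0.002], "grip": 255},
    {"rot": [0, 0, 0], "xyz": [-0.001, -0.023, 0.02], "grip": 255},
    {"rot": [0, 0, 0], "xyz": [-0.001, -0.025, 0.045], "grip": 255},
    {"rot": [0, 0, 0], "xyz": [-0.001, -0.025, 0.062], "grip": 255},
    {"rot": [0, 0, 0], "xyz": [-0.001, -0.025, 0.067], "grip": 255},
    {"rot": [0, 0, 0], "xyz": [-0.001, -0.025, 0.067], "grip": 255},
  ],
)

```text
clock: 14.1
tool_pos: [0.4708, 0.2229, 0.1314]
eef_rot: [0.721, 0.693, -0.001, -0.001]
contact_force: [0.5, 0.9, -0.3]
opening: 0.007
finger_force: 0.0
```

```bash
python3 -c "
from m import *
p,A=tcp_for(-.140,0,.112,0,[0,0,0]); go(p,A)"
```

```text
t 14.1 tcp [0.4708 0.2229 0.1314] F [ 0.4696  0.8956 -0.3278] M [-0.0113 -0.1011 -0.0222] op 0.006817474150579827
xyz [ 0.     -0.0036  0.0194]
rot [-0.0035  0.0001  0.0001]
```

carry_out(
  plan=[
    {"rot": [0, 0, 0], "xyz": [0, -0.004, 0.005], "grip": 255},
    {"rot": [0, 0, 0], "xyz": [0, -0.004, 0.01], "grip": 255},
    {"rot": [0, 0, 0], "xyz": [0, -0.004, 0.013], "grip": 255},
    {"rot": [0, 0, 0], "xyz": [0, -0.004, 0.015], "grip": 255},
    {"rot": [0, 0, 0], "xyz": [0, -0.004, 0.016], "grip": 255},
    {"rot": [0, 0, 0], "xyz": [0, -0.004, 0.016], "grip": 255},
  ],
)

```text
clock: 14.6
tool_pos: [0.4675, 0.2234, 0.1161]
eef_rot: [0.721, 0.693, -0.0, -0.001]
contact_force: [0.3, -0.8, -0.0]
opening: 0.003
finger_force: 0.0
```

carry_out(
  plan=[
    {"rot": [0, 0, 0], "xyz": [0, 0, 0.001], "grip": 255},
    {"rot": [0, 0, 0], "xyz": [0, 0, 0.002], "grip": 255},
    {"rot": [0, 0, 0], "xyz": [0, 0, 0.002], "grip": 255},
  ],
)

```text
clock: 14.85
tool_pos: [0.4675, 0.2234, 0.1146]
eef_rot: [0.721, 0.693, 0.0, -0.001]
contact_force: [-0.3, 0.5, 3.5]
opening: 0.003
finger_force: 2.0
```

carry_out(
  plan=[
    {"rot": [0, 0, 0], "xyz": [0, 0, 0.0005], "grip": 255},
    {"rot": [0, 0, 0], "xyz": [0, 0, 0.001], "grip": 255},
    {"rot": [0, 0, 0], "xyz": [0, 0, 0.001], "grip": 255},
  ],
)

```text
clock: 15.1
tool_pos: [0.4674, 0.2234, 0.1135]
eef_rot: [0.721, 0.693, 0.0, -0.001]
contact_force: [-0.1, -0.1, 4.2]
opening: 0.006
finger_force: 2.1
```

carry_out(
  plan=[
    {"rot": [0, 0, 0], "xyz": [0, 0, 0.0005], "grip": 255},
    {"rot": [0, 0, 0], "xyz": [0, 0, 0.001], "grip": 255},
    {"rot": [0, 0, 0], "xyz": [0, 0, 0.001], "grip": 255},
  ],
)

```text
clock: 15.35
tool_pos: [0.4672, 0.2234, 0.1119]
eef_rot: [0.721, 0.693, -0.0, -0.001]
contact_force: [-0.0, -0.5, 2.0]
opening: 0.006
finger_force: 0.8
```

The front is yielding smoothly at about 4 N; continue.

carry_out(
  plan=[
    {"rot": [0, 0, 0], "xyz": [0, 0, 0.0008], "grip": 255},
    {"rot": [0, 0, 0], "xyz": [0, 0, 0.0016], "grip": 255},
    {"rot": [0, 0, 0], "xyz": [0, 0, 0.0024], "grip": 255},
    {"rot": [0, 0, 0], "xyz": [0, 0, 0.003], "grip": 255},
    {"rot": [0, 0, 0], "xyz": [0, 0, 0.003], "grip": 255},
  ],
)

```text
clock: 15.77
tool_pos: [0.4669, 0.2232, 0.1087]
eef_rot: [0.721, 0.693, -0.001, -0.001]
contact_force: [-0.7, 0.5, -0.1]
opening: 0.005
finger_force: 0.0
```

carry_out(
  plan=[
    {"rot": [0, 0, 0], "xyz": [0, 0, 0.0008], "grip": 255},
    {"rot": [0, 0, 0], "xyz": [0, 0, 0.0016], "grip": 255},
    {"rot": [0, 0, 0], "xyz": [0, 0, 0.0024], "grip": 255},
    {"rot": [0, 0, 0], "xyz": [0, 0, 0.003], "grip": 255},
    {"rot": [0, 0, 0], "xyz": [0, 0, 0.003], "grip": 255},
  ],
)

```text
clock: 16.18
tool_pos: [0.467, 0.2233, 0.1058]
eef_rot: [0.721, 0.693, -0.0, -0.001]
contact_force: [0.2, 0.7, -0.5]
opening: 0.004
finger_force: 0.0
```

carry_out(
  plan=[
    {"rot": [0, 0, 0], "xyz": [0, 0, 0.001], "grip": 255},
    {"rot": [0, 0, 0], "xyz": [0, 0, 0.002], "grip": 255},
    {"rot": [0, 0, 0], "xyz": [0, 0, 0.003], "grip": 255},
    {"rot": [0, 0, 0], "xyz": [0, 0, 0.003], "grip": 255},
  ],
)

```text
clock: 16.52
tool_pos: [0.4672, 0.2234, 0.1036]
eef_rot: [0.721, 0.693, -0.0, -0.001]
contact_force: [-0.4, -0.7, 7.0]
opening: 0.005
finger_force: 3.1
```

carry_out(
  plan=[
    {"rot": [0, 0, 0], "xyz": [0, 0, 0.001], "grip": 255},
    {"rot": [0, 0, 0], "xyz": [0, 0, 0.002], "grip": 255},
    {"rot": [0, 0, 0], "xyz": [0, 0, 0.002], "grip": 255},
  ],
)

```text
clock: 16.77
tool_pos: [0.4672, 0.2234, 0.1033]
eef_rot: [0.721, 0.693, 0.0, -0.0]
contact_force: [-4.3, -2.9, 23.4]
opening: 0.003
finger_force: 11.6
```

Hard stop at z = 0.1033 (initially 0.115), so it's on the ledges. I'll lift off and check flatness by touching the rear of the plate.

carry_out(
  plan=[
    {"rot": [0, 0, 0], "xyz": [0, 0, -0.004], "grip": 255},
    {"rot": [0, 0, 0], "xyz": [0, 0, -0.03], "grip": 255},
    {"rot": [0, 0, 0], "xyz": [0, 0, -0.06], "grip": 255},
    {"rot": [0, 0, 0], "xyz": [0, 0.015, -0.085], "grip": 255},
    {"rot": [0, 0, 0], "xyz": [0, 0.05, -0.085], "grip": 255},
    {"rot": [0, 0, 0], "xyz": [0, 0.085, -0.085], "grip": 255},
    {"rot": [0, 0, 0], "xyz": [0, 0.112, -0.085], "grip": 255},
    {"rot": [0, 0, 0], "xyz": [0, 0.115, -0.07], "grip": 255},
  ],
)

```text
clock: 17.43
tool_pos: [0.5897, 0.2179, 0.1731]
eef_rot: [0.723, 0.691, 0.004, 0.001]
contact_force: [0.5, 0.6, -0.1]
opening: 0.001
finger_force: 0.0
```

```bash
python3 -c "
from m import *
p,A=tcp_for(-.024,0,.110,0,[0,0,0]); go(p,A)"
```

```text
t 17.43 tcp [0.5897 0.2179 0.1731] F [ 0.5201  0.5967 -0.0878] M [-0.0869 -0.1001 -0.0141] op 0.0012288612131963962
xyz [ 0.     -0.0072  0.063 ]
rot [ 0.0082 -0.0044 -0.0058]
```

carry_out(
  plan=[
    {"rot": [0, 0, 0], "xyz": [0, 0, 0.01], "grip": 255},
    {"rot": [0, 0, 0], "xyz": [0, 0, 0.035], "grip": 255},
    {"rot": [0, 0, 0], "xyz": [0, 0, 0.055], "grip": 255},
    {"rot": [0, 0, 0], "xyz": [0, 0, 0.062], "grip": 255},
    {"rot": [0, 0, 0], "xyz": [0, 0, 0.065], "grip": 255},
    {"rot": [0, 0, 0], "xyz": [0, 0, 0.067], "grip": 255},
    {"rot": [0, 0, 0], "xyz": [0, 0, 0.067], "grip": 255},
  ],
)

```text
clock: 18.02
tool_pos: [0.5818, 0.2191, 0.1045]
eef_rot: [0.721, 0.693, -0.0, -0.001]
contact_force: [-0.4, 0.3, -0.7]
opening: 0.004
finger_force: 0.0
```

carry_out(
  plan=[
    {"rot": [0, 0, 0], "xyz": [0, 0, 0.001], "grip": 255},
    {"rot": [0, 0, 0], "xyz": [0, 0, 0.002], "grip": 255},
    {"rot": [0, 0, 0], "xyz": [0, 0, 0.002], "grip": 255},
  ],
)

```text
clock: 18.27
tool_pos: [0.5828, 0.2193, 0.1037]
eef_rot: [0.721, 0.693, 0.001, -0.001]
contact_force: [-1.7, -0.6, 8.8]
opening: 0.007
finger_force: 3.9
```

Rear 0.1037 against front 0.1033: flat. Retreat and take a final look.

carry_out(
  plan=[
    {"rot": [0, 0, 0], "xyz": [0, 0, -0.004], "grip": 255},
    {"rot": [0, 0, 0], "xyz": [0, 0, -0.03], "grip": 255},
    {"rot": [0, 0, 0], "xyz": [0, -0.01, -0.065], "grip": 255},
    {"rot": [0, 0, 0], "xyz": [-0.01, -0.04, -0.1], "grip": 255},
    {"rot": [0, 0, 0], "xyz": [-0.02, -0.065, -0.13], "grip": 255},
    {"rot": [0, 0, 0], "xyz": [-0.02, -0.075, -0.14], "grip": 255},
    {"rot": [0, 0, 0], "xyz": [-0.02, -0.075, -0.14], "grip": 255},
    {"rot": [0, 0, 0], "xyz": [-0.02, -0.075, -0.14], "grip": 255},
  ],
)

```text
clock: 18.93
tool_pos: [0.5072, 0.2018, 0.2432]
eef_rot: [0.721, 0.693, 0.001, -0.0]
contact_force: [0.1, -1.1, -1.0]
opening: 0.004
finger_force: 0.0
```

```bash
python3 -c "
from m import *
cv2.imwrite('pics/w5.png',r.snapshot('wrist')[:,:,::-1]); print(r.get_state()['contact_force'])"
```

```text
[-0.1255  0.1314  0.3292]
```

View pics/w5.png

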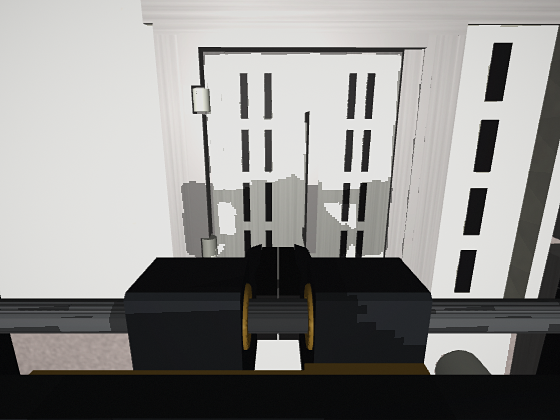

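The view shows the panel flat in the frame, both rollers ((201,100) and (208,245)) out over the front flange, and the rear edge under the lip at col ~400. Handing in.

```bash
python3 -c "
from plant import r
print(r.finish_job())"
```

```text
the job is handed in; nothing more can be done
None
```

The panel lies flat in the bay with its tongue in the groove and both roller catches over its front flange; the gripper is clear of everything and the job is handed in, though the hand-in call returned no verdict.

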